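# Set up the bottle labeller for the short bottle, shut its guard and start it

## Robot

A 7-joint arm with a two-finger parallel gripper is mounted at the origin on the work surface. World frame = base frame: x ahead of the robot, y to its left, z up, the work surface at z = 0. Lengths are in m, angles in rad, forces in N, time in s.
With the tool pointing down it reaches from about 0.425 to 0.925 m from the base axis. Payload 6.8 kg.
Tool frame: the origin (TCP) lies midway between the tips of the shut fingers; the grasp point (between the pads) lies 19 mm behind it (bot.pinch_z is the distance from the TCP to the grasp point, in m); z points along the fingers, y is the line along which they close (so a half turn about z gives the same grasp; the last joint's range is limited). The gripper opens to 85 mm and grips with 20 to 120 N. Pads are 22 mm wide; open, the fingers measure 114 mm over their backs; the gripper's body (76 mm by 85 mm) begins 54 mm behind the grasp point. The pads swing forward as they close: fully open they stand 13 mm farther back than shut.
Start: joints at [1.058, 0.477, 0.022, 1.555, -0.011, 1.109, -0.083], TCP at [0.266, -0.62, 0.231] pointing down, gripper open.
Joint ranges: [-2.96, 2.96], [-0.34, 2.1], [-1.41, 1.46], [0.24, 2.44], [-1.37, 4.51], [0.17, 1.92], [-2.96, 2.96]. Speed limits (rad/s): [2.39, 2.39, 3.14, 3.14, 3.14, 3.14, 3.14].

## Interface

Orientations are given as a unit quaternion [w, x, y, z].
In Python, from station import bot, imaging gives the robot as it stands. The module is installed in compiled form; this text tells all that it offers.
- The arm moves only by the tool carry_out, never from a script. Its argument "targets" is a list of rows, each a list of 5 numbers: the shift along the tool's x, y, z in cm, then the turn about the tool's z in degrees, then the opening, from -1 (shut) to 1 (fully open). In form: [[x, y, z, yaw, gripper], ...]. A call has 1 to 12 rows; each row shifts and turns the commanded pose from where the row before left it, along the tool's axes as they then stand; what a row does not reach is not made up. A row lasts 1/10 s, in which the tool goes at most 50 mm and 8.59 degrees, less where a joint would pass 70% of its speed; a pose out of reach is approached as far as the arm can. A call is refused whole if a number of a shift passes 5 or a number of a turn 8.59, either way. A call with a gripper value outside its range is refused whole. The fingers move at their own pace and stop on an object; "force" is the grip in N (left out, the last holds). Time passes only in rows, so rows that do not move let the fingers close. It gives the time, the measured TCP pose, the force, the opening and the grip force at its end, in the units of the state.
- bot.get_obs(): the state, without advancing time (a new reading comes with each control period).
- imaging.read_camera(name): name is "side" or "top"; returns the picture (420x560x3 uint8, red, green, blue); there is no depth.
- imaging.calibration(name): a dict with "fx", "fy", "cx", "cy" (pixels), "extrinsics" (4x4, takes a point from world to camera coordinates). Camera axes: x right, y up, looking along -z (the intrinsics and any distortion apply to the point x, -y, -z); pixel columns grow to the right and rows downward; lengths in m; the calibration is good to about 2 mm. A picture is of the moment at which its call begins. calibration takes no time and is no camera call.
- bot.hand_in(): hands the job in; it is judged then, once.
The state is a dict: "t": time; "q": joint angles; "joint_vel": joint speeds; "joint_torque": joint torques, N m; "eef_pos": TCP position; "tool_rot": TCP orientation; "contact_force": force on the tool from outside, world axes, zero at the start; "torque": the same for the moment, N m; "gripper_width": opening from 0.0 (shut) to 1.0 (fully open); "grasp_force": force on a finger pad.
Only numpy, scipy, OpenCV 4.12 (cv2) and the standard library are available. Lean on these libraries where they do the work, as an engineer would, in place of code of your own. Each camera call takes 0.05 s, during which the arm holds its last target. There are 200 camera calls.

## Task

Set the labeller up for the short bottle: lay the aluminium angle straightedge flat in the tray with its free long edge flush along the whole of the low fence, then lay the short bottle on the two rollers with its base up against the straightedge's upright flange. Then push the guard door fully shut so that it seats on its catch, and last swing the lever on the drive box all the way over, away from the tray. Leave the long bottle, the opener and the marker pen where they are.

Things in the scene. Friction and masses are not known exactly. Their poses are not given: they have to be found in the camera images.
- labeller: fixed bench-top bottle labeller: dark steel base 310 x 290 mm, its top (the deck) 20 mm above the bench, carrying an open tray, guard door and grey drive box. Origin on the bench under the tray; x runs from the door (x = -100 mm) to the drive box, z up. Tray inside: x -85 to 85, y -115 to 125 mm. Sill on the door side 12 mm, back wall 40 mm, end walls 14 mm above the deck
- fence (a point): middle of the low aluminium fence's inner face, at deck level (labeller x = 0, y = 125, z = 20 mm). The fence closes the tray at its hinge end (+y): face across the tray along the labeller's x, 170 mm long, 14 mm high above the deck. Axes as the labeller's
- rollers (a point): midway between the axes of the two aluminium rollers, labeller x = 0, y = 0, z = 33 mm. Rollers 22 mm in diameter, along the labeller's y from y = -105 to 42 mm, axes 40 mm apart. A bottle lies in the groove between them; the short bottle's axis then is 67.6 mm above the bench. Axes as the labeller's
- drive_box (a point): top centre of the grey drive box, 100 x 150 mm, 100 mm high, labeller x = 147, y = 55 mm. Beside it (labeller y -75 to -25 mm) a paper label roll, its top 130 mm above the bench. At the door corners of the tray stand the hinge post (x = -100, y = 137 mm) and the catch post (x = -105, y = -131 mm), 14 mm wide, 145 mm tall
- straightedge: loose aluminium angle (L section), 140 mm long. Origin at the centre of its underside; x along its length, z up. Blade 55 mm wide (y -27.5 to 27.5 mm), 5 mm thick; its free straight edge, to go flush to the fence, is at y = 27.5 mm. On the other edge stands a flange 10 mm thick (y -27.5 to -17.5 mm), top 40 mm above the underside: grip it there. Starts flat on the bench
- edge_a (a point): lower corner of the straightedge's free edge, at its x = -70 mm end
- edge_b (a point): lower corner of the straightedge's free edge, at its x = 70 mm end
- short_bottle: the short brown glass bottle, capped, unlabelled: 58 mm in diameter, 155 mm long, straight body to 96 mm from the base, neck 27 mm. Lies in one of the rack's two places. Origin on its axis at the base face; x along its axis towards the neck (it can roll about x)
- long_bottle: the long brown glass bottle, 61 mm in diameter, 225 mm long, lying in the rack's other place; leave it. Origin on its axis at the base face; x towards the neck
- rack: fixed wooden bottle rack, a board 150 x 240 x 10 mm with two pairs of steel rods along x that hold the two bottles side by side at y = -57.5 and 57.5 mm, axes about 44 mm above the bench, bases towards the robot. Origin at the centre of its underside
- guard (a joint): angle of the guard door: 0 fully shut and seated, 0.8 to 1.25 rad at the start, growing as it opens. It turns about a vertical axis at the fence end of the tray. Below about 0.05 rad it meets a spring ball catch on the other post; 5 to 8 N at the push pad takes it over, then it seats at 0 and stays
- guard_hinge (a point): point on the door's vertical hinge axis, 110 mm above the bench
- guard_push (a point): rubber push pad on the door's outer face, 200 mm from the hinge axis, 110 mm above the bench; its x axis points into the door (when shut: along the labeller's x). The door is a white-framed clear panel 10 mm thick, its free edge 252 mm from the hinge axis, from 24 to 144 mm above the bench
- lever (a joint): angle of the start lever on the drive box: about 0 at the start (leaning to the tray), 1.0 rad thrown fully over, away from the tray (towards the labeller's +x). It stays where it is left
- lever_tip (a point): centre of the lever's black ball, 26 mm in diameter, on a 10 mm rod 65 mm long that turns about an axis along the labeller's y, at x = 150, y = 55, 122 mm above the bench
- opener: black-handled bottle opener, 130 mm long, 12 mm high, lying on the bench near the guard door; origin at its underside
- marker: grey marker pen with a black cap, 130 mm long, 16 mm thick, lying on the bench beyond the guard door; origin at its underside
Mind the look-alikes: they are no part of the job. What is shaped like the straightedge but black is not meant.

How it is judged:
By the outcome, as a careful person would: the job done as asked, in the order asked, and still so for the second after the job is handed in, with the robot touching nothing.
It also fails if it takes over 72 s, if anything falls off the work surface, if the arm or the gripper's body presses on something with over 40 N, if the wrist force passes 120 N, or if a joint passes its speed limit or range.

## Working session

There is one attempt and no reset: what is moved stays moved. The work goes in short steps, Python scripts to look and compute and a tool call to move; the robot and the scene stay as the last step left them, time stands still between calls to the robot, and variables do not carry over. Pictures are saved under pics/ and viewed, at most 10 in all, crops included, and the job is handed in when it is done.

Besides the shell and the picture viewer there is one more tool, called after "Call:" in YAML: its name, and indented under it one key for each argument. carry_out: Moves the arm, as the interface text tells. Its arguments: {"type":"object","properties":{"targets":{"type":"array"},"force":{"type":"number"}},"required":["targets"]}

```bash
mkdir -p pics
cat > h.py <<'E'
import numpy as np, cv2
from station import bot, imaging
def snap(n,f=None):
    im=imaging.read_camera(n)
    if f: cv2.imwrite('pics/'+f,im[:,:,::-1])
    return im
def cal(n):
    c=imaging.calibration(n); return c,np.array(c['extrinsics'])
def ray(n,uv):
    c,E=cal(n); d=np.array([(uv[0]-c['cx'])/c['fx'],-(uv[1]-c['cy'])/c['fy'],-1.])
    R=E[:3,:3]; return -R.T@E[:3,3], R.T@d
def onz(n,uv,z):
    o,d=ray(n,uv); return o+d*(z-o[2])/d[2]
def proj(n,p):
    c,E=cal(n); q=E[:3,:3]@np.asarray(p,float)+E[:3,3]
    return np.array([c['cx']+c['fx']*q[0]/-q[2], c['cy']+c['fy']*(-q[1])/-q[2]])
def tri(a,b):
    o1,d1=ray('top',a);o2,d2=ray('side',b)
    A=np.array([d1,-d2]).T; s=np.linalg.lstsq(A,o2-o1,rcond=None)[0]
    p,q=o1+d1*s[0],o2+d2*s[1]; return (p+q)/2,np.linalg.norm(p-q)
E
python3 - <<'E'
from h import *
for n in('top','side'):
    im=snap(n,n+'0.png'); c,E=cal(n); print({k:c[k] for k in c}, -E[:3,:3].T@E[:3,3])
o=bot.get_obs();print(o['t'],o['eef_pos'],o['tool_rot'],bot.pinch_z)
E
```

```text
{'fx': 481.4018165542963, 'fy': 481.4018165542963, 'cx': 271.60724764086746, 'cy': 210.87150674197966, 'extrinsics': array([[-0.00551812, -0.99971251, -0.02333336,  0.01096718],
       [ 0.99182026, -0.00844721,  0.12736254, -0.49071503],
       [-0.12752303, -0.0224397 ,  0.99158173, -1.16313111],
       [ 0.        ,  0.        ,  0.        ,  1.        ]])} [ 0.33843562 -0.01928146  1.21609418]
{'fx': 534.2111617170958, 'fy': 534.2111617170958, 'cx': 275.0230555850054, 'cy': 216.16739595383604, 'extrinsics': array([[-0.95442146, -0.29841909,  0.005071  ,  0.45784937],
       [ 0.16131189, -0.50147317,  0.85000184, -0.18269588],
       [-0.25111381,  0.81207801,  0.52675531, -1.23012324],
       [ 0.        ,  0.        ,  0.        ,  1.        ]])} [0.15755135 1.04396995 0.80094402]
0.1 [ 0.26564283 -0.61996246  0.2304018 ] [-8.00111992e-04  9.79580031e-01  2.01052916e-01 -2.18686338e-04] 0.0187
```

View pics/top0.png

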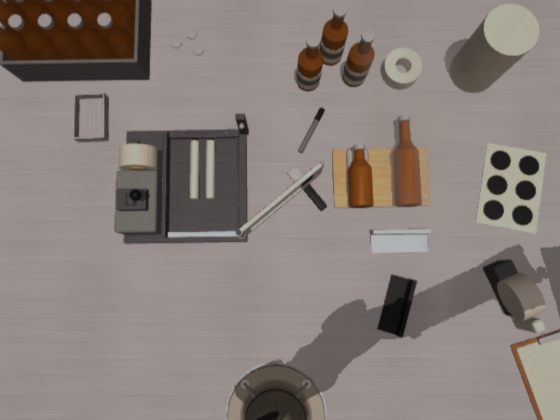

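View pics/side0.png

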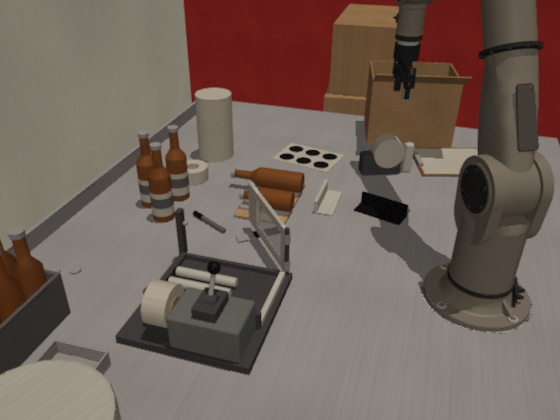

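The top view shows the labeller at about (185,185) with its fence at row 234. The white straightedge is at (400,241) with its flange on the upper side, the short bottle is at (360,178), and the door runs from (240,233) to (322,165). I'll zoom in to measure.

Run:
```python
import cv2,numpy as np
t=cv2.imread('pics/top0.png');s=cv2.imread('pics/side0.png')
a=cv2.resize(t[110:260,100:260],None,fx=4,fy=4,interpolation=cv2.INTER_CUBIC)
cv2.imwrite('pics/c1.png',np.clip(a.astype(float)*1.5,0,255).astype(np.uint8))
b=t[130:260,325:440]; b=cv2.resize(b,(460,520),interpolation=cv2.INTER_CUBIC)
c=s[160:225,230:350]; c=cv2.resize(c,(340,184),interpolation=cv2.INTER_CUBIC)
o=np.zeros((520,800,3),np.uint8);o[:,:460]=b;o[:184,460:800]=c
cv2.imwrite('pics/c2.png',o)
```

```text
(no output)
```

View pics/c1.png

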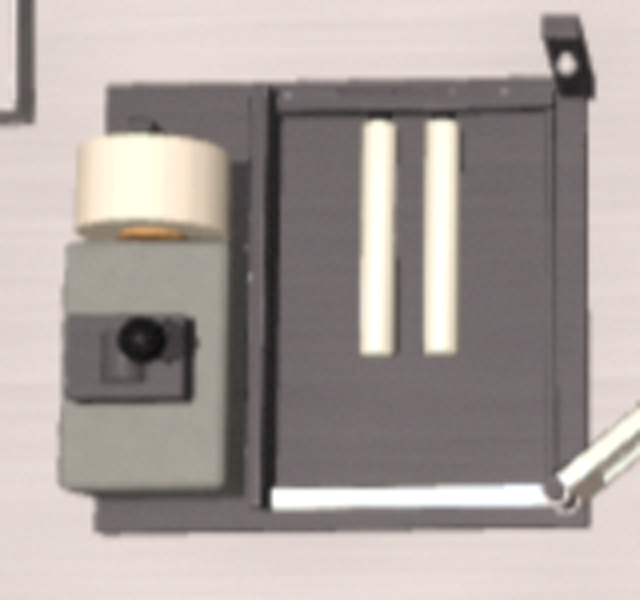

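View pics/c2.png

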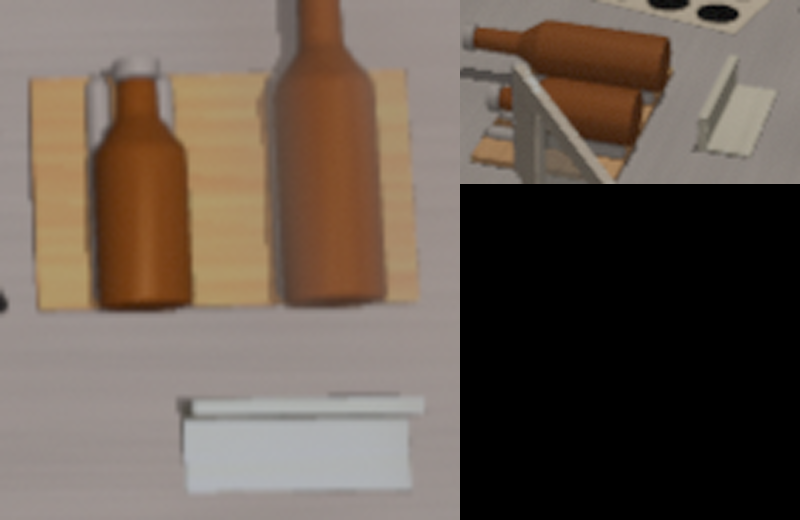

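c1: the rollers are at u≈377 and 441, v 118–355 (crop), and the fence strip is at v 487–508, u 271–545. The lever ball is at (138,338) and the door hinge at (563,492).
c2: the flange top strip spans (190–425, 397–415), and the blade's free edge is at v≈492, u 187–411. The bottle is at u≈143 with its base at v≈305.

Run:
```python
from h import *
t=cv2.imread('pics/top0.png')[:,:,::-1].astype(int);s=cv2.imread('pics/side0.png')[:,:,::-1].astype(int)
np.set_printoptions(precision=4,suppress=True)
g=t.min(2)
def rects(n,m,x0,y0,z,amin=60):
    k,l,st,ce=cv2.connectedComponentsWithStats(m.astype(np.uint8))
    for i in range(1,k):
        if st[i,4]<amin: continue
        ys,xs=np.where(l==i); r=cv2.minAreaRect(np.c_[xs+x0,ys+y0].astype(np.float32))
        print(st[i],'c',np.array(r[0]),'size',np.array(r[1]),r[2]); 
        for p in cv2.boxPoints(r): print('   ',p,onz(n,p,z))
print('rollers'); rects('top',g[130:210,185:222]>120,185,130,.044)
print('fence'); rects('top',g[225:242,165:238]>130,165,225,.034)
hsv=cv2.cvtColor(t.astype(np.uint8),cv2.COLOR_RGB2HSV)
print('bench',hsv[300,200],'flange',hsv[232,400],'blade',hsv[245,400])
print('blade');rects('top',(t[225:260,365:435,2]>t[225:260,365:435,0]),365,225,.005)
print('flange');rects('top',(g[227:236,365:435]>172)|(t[227:236,365:435,2]>=t[227:236,365:435,0]),365,227,.04)
c=lambda u,v:((u+.5)/4-.5+325,(v+.5)/4-.5+130)
d=lambda u,v:((u-460+.5)/2.833-.5+230,(v+.5)/2.833-.5+160)
print('flange left top outer',tri(c(192,406),d(700,121)),'right',tri(c(425,406),d(735,60)))
print('blade corners on z5',onz('top',c(188,493),.005),onz('top',c(411,489),.005),onz('top',c(185,420),.005),onz('top',c(408,420),.005))
print('flange top z40',*[onz('top',c(*p),.04) for p in((190,400),(190,415),(424,397),(424,413))])
print('bottle: sides/base z44',*[onz('top',c(*p),.044) for p in((97,260),(190,260),(98,305),(190,305),(135,66))])
print('bottle base bottom',tri(c(144,308),d(640,125)))
e=lambda u,v:((u+.5)/4-.5+100,(v+.5)/4-.5+110)
print('ball z.187',onz('top',e(138,338),.187),'hinge',onz('top',e(565,492),.144),'free edge',onz('top',(322,164),.144))
print('base corners z.02',*[onz('top',e(*p),.02) for p in((108,87),(97,530),(588,526))])
```

```text
rollers
[  5  10   8  59 416] c [193.5 169. ] size [58.  7.] 90.0
    [190. 140.] [0.6705 0.2114 0.044 ]
    [197. 140.] [0.6703 0.1937 0.044 ]
    [197. 198.] [0.5228 0.1916 0.044 ]
    [190. 198.] [0.523 0.209 0.044]
[ 21  10   8  58 425] c [209.5 168.5] size [57.  7.] 90.0
    [206. 140.] [0.67  0.171 0.044]
    [213. 140.] [0.6698 0.1534 0.044 ]
    [213. 197.] [0.525  0.1519 0.044 ]
    [206. 197.] [0.5251 0.1693 0.044 ]
fence
[  3   6  69   6 360] c [202.  233.5] size [ 5. 68.] 90.0
    [168. 231.] [0.4424 0.2643 0.034 ]
    [236. 231.] [0.4411 0.0956 0.034 ]
    [236. 236.] [0.4288 0.0956 0.034 ]
    [168. 236.] [0.43  0.264 0.034]
bench [  8  20 152] flange [ 75   3 174] blade [ 98   6 179]
blade
[  6  10  56  18 950] c [398.5 243.5] size [17. 55.] 90.0
    [371. 235.] [ 0.431 -0.241  0.005]
    [426. 235.] [ 0.43   -0.3779  0.005 ]
    [426. 252.] [ 0.3876 -0.376   0.005 ]
    [371. 252.] [ 0.3885 -0.2396  0.005 ]
flange
[  9   2  51   5 115] c [398.9717 231.0946] size [ 3.3734 49.9756] 88.21009063720703
    [373.9434 230.1893] [ 0.4401 -0.2421  0.04  ]
    [423.8946 228.628
[... 264 characters left out ...]
oat64(0.003401448860762952))
blade corners on z5 [ 0.3863 -0.2411  0.005 ] [ 0.3879 -0.3794  0.005 ] [ 0.432  -0.2407  0.005 ] [ 0.431  -0.3795  0.005 ]
flange top z40 [ 0.4415 -0.2377  0.04  ] [ 0.4323 -0.2374  0.04  ] [ 0.4422 -0.3794  0.04  ] [ 0.4325 -0.379   0.04  ]
bottle: sides/base z44 [ 0.5278 -0.1829  0.044 ] [ 0.5273 -0.2397  0.044 ] [ 0.4999 -0.1827  0.044 ] [ 0.4994 -0.2388  0.044 ] [ 0.6497 -0.2096  0.044 ]
bottle base bottom (array([ 0.4957, -0.2124,  0.0371]), np.float64(0.006108337617892312))
ball z.187 [0.5101 0.3036 0.187 ] hinge [0.4279 0.074  0.144 ] free edge [ 0.5825 -0.11    0.144 ]
base corners z.02 [0.7021 0.3806 0.02  ] [0.4165 0.3781 0.02  ] [0.4169 0.0704 0.02  ]
```

Run:
```python
from h import *
t=cv2.imread('pics/top0.png')[:,:,::-1].astype(float); g=t.mean(2)
np.set_printoptions(precision=4,suppress=True)
def cross(p,lo,hi,off):  # subpixel crossings of half level
    th=(lo+hi)/2; r=[]
    for i in range(len(p)-1):
        if (p[i]-th)*(p[i+1]-th)<0: r.append(off+i+(th-p[i])/(p[i+1]-p[i]))
    return r
for nm,a,b in(('L',186,202),('R',202,218)):
    P=[]
    for v in range(144,195):
        r=cross(g[v,a:b],70,200,a)
        if len(r)==2: P.append(onz('top',(np.mean(r),v),.042))
    P=np.array(P);k=np.polyfit(P[:,0],P[:,1],1);print('roller',nm,k,'y at .565',np.polyval(k,.565))
    print(' ends',[onz('top',((a+b)/2,c),.040) for c in cross(g[130:210,(194 if nm=="L" else 210)],70,200,130)])
print(g[225:242,200])
def edge(cols,v0,v1,lo,hi,z,which):
    P=[]
    for u in cols:
        r=cross(g[v0:v1,u],lo,hi,v0)
        if r: P.append(onz('top',(u,r[which]),z))
    P=np.array(P);k=np.polyfit(P[:,1],P[:,0],1);return 'slope dx/dy',k[0],'x at mid',np.polyval(k,P[:,1].mean()),P[:,1].mean(),np.std(P[:,0]-np.polyval(k,P[:,1]))
print('fence inner',edge(range(172,230),226,234,70,220,.034,0))
print('fence outer',edge(range(172,230),234,241,70,220,.034,-1))
print(g[224:258,400])
```

```text
roller L [-0.0039  0.2035] y at .565 0.2013002518698671
 ends [array([0.6718, 0.202 , 0.04  ]), array([0.5244, 0.1998, 0.04  ])]
roller R [-0.0026  0.163 ] y at .565 0.16148426637590102
 ends [array([0.6714, 0.1616, 0.04  ]), array([0.5247, 0.16  , 0.04  ])]
[ 74.6667  74.3333  74.      76.      77.3333  79.6667 103.     156.3333
 176.     178.6667 175.6667 140.6667  91.6667  78.6667  76.6667  75.
  76.    ]
fence inner ('slope dx/dy', np.float64(-0.009325082238952172), 'x at mid', np.float64(0.44019557194759873), np.float64(0.18355306362501106), np.float64(0.00035469008212454204))
fence outer ('slope dx/dy', np.float64(-0.0021294001576965425), 'x at mid', np.float64(0.42958840027283834), np.float64(0.18341258115689643), np.float64(0.00030677245315983206))
[148.3333 147.     146.6667 147.3333 147.6667 156.     169.     174.6667
 173.     141.3333 128.3333 162.     176.     177.     177.     177.3333
 177.6667 177.6667 177.3333 178.     178.     177.3333 176.6667 176.
 177.     178.3333 178.3333 176.     157.     143.6667 145.6667 147.
 147.     145.3333]
```

The labeller origin is at about (0.5655, 0.1815) with yaw ≈ 90°, so its x is world +y and its y is world −x. The flange centre is at about (0.437, −0.309). I'll turn the tool so that it closes along world x.

Call:
carry_out:
  targets:
    - [0,0,0,-8.4,1]
    - [0,0,0,-8.4,0]
    - [0,0,0,-8.4,0]
    - [0,0,0,-8.4,0]
    - [0,0,0,-8.4,0]
    - [0,0,0,-8.4,0]
    - [0,0,0,-8.4,0]
    - [0,0,0,-8.4,0]
  force: 60

```text
t: 0.9
eef_pos: [0.2656, -0.6202, 0.2307]
tool_rot: [-0.001, 0.703, 0.712, 0.0]
contact_force: [-1.2, 0.3, 0.1]
gripper_width: 0.499
grasp_force: 0.0
```

Call:
carry_out:
  targets:
    - [3,1.7,0,0,0]
    - [4,2.2,0,0,0]
    - [4,2.2,0,0,0]
    - [4,2.2,0,0,0]
    - [4,2.2,0,0,0]
    - [4,2.2,0,0,0]
    - [4,2.2,0,0,0]
    - [4,2.2,0,0,0]
    - [0,0,0,0,0]
    - [0,0,0,0,0]

```text
t: 1.9
eef_pos: [0.4351, -0.3083, 0.2312]
tool_rot: [-0.0, 0.704, 0.711, -0.0]
contact_force: [-1.1, -0.3, 0.7]
gripper_width: 0.499
grasp_force: 0.0
```

Call:
carry_out:
  targets:
    - [0,0.2,4,0,0]
    - [0,0,4,0,0]
    - [0,0,4,0,0]
    - [0,0,4,0,0]
    - [0,0,3,0,0]
    - [0,0,1.5,0,0]
    - [0,0,1,0,0]
    - [0,0,0,0,-0.6]
    - [0,0,0,0,-1]
    - [0,0,0,0,-1]
    - [0,0,0,0,-1]
    - [0,0,0,0,-1]

```text
t: 3.1
eef_pos: [0.4377, -0.31, 0.0177]
tool_rot: [0.001, 0.705, 0.709, 0.0]
contact_force: [-1.0, -0.1, 6.9]
gripper_width: 0.104
grasp_force: 60.3
```

Run:
```python
from h import *
o=bot.get_obs()
print({k:o[k] for k in('t','eef_pos','contact_force','gripper_width','grasp_force','q')})
```

```text
{'t': 3.1, 'eef_pos': array([ 0.43770092, -0.31003283,  0.01767206]), 'contact_force': array([-1.002481  , -0.14922704,  6.86354563]), 'gripper_width': 0.10414419400033333, 'grasp_force': 60.31543850898743, 'q': array([ 0.73567792,  0.57158295, -0.29742271,  2.02144785,  0.29174523,
        0.58582034,  0.24535028])}
```

Call:
carry_out:
  targets:
    - [0,0,1,0,-1]
    - [0,0,-2,0,-1]
    - [0,0,-4,0,-1]
    - [0,0,-4,0,-1]
    - [0,0,-4,0,-1]
    - [0,0,-4,0,-1]
    - [0,0,-3,0,-1]

```text
t: 3.8
eef_pos: [0.437, -0.3093, 0.2192]
tool_rot: [0.001, 0.705, 0.71, 0.0]
contact_force: [0.4, -0.6, -1.2]
gripper_width: 0.105
grasp_force: 73.8
```

Call:
carry_out:
  targets:
    - [2.5,0.3,0,0,-1]
    - [4.5,0.6,0,0,-1]
    - [4.5,0.6,0,0,-1]
    - [4.5,0.6,0,0,-1]
    - [4.5,0.6,0,0,-1]
    - [4.5,0.6,0,0,-1]
    - [4.5,0.6,0,0,-1]
    - [4.5,0.6,0,0,-1]
    - [4.5,0.6,0,0,-1]
    - [4.5,0.6,0,0,-1]
    - [4.5,0.6,0,0,-1]
    - [1.7,0.4,0,0,-1]

```text
t: 5.0
eef_pos: [0.4994, 0.1887, 0.2169]
tool_rot: [-0.001, 0.703, 0.712, 0.001]
contact_force: [0.1, 0.0, -1.3]
gripper_width: 0.105
grasp_force: 73.9
```

Run:
```python
from h import *
a=snap('top');b=snap('side')
o=bot.get_obs();print(o['t'],o['eef_pos'],o['tool_rot'],o['gripper_width'])
A=cv2.resize(a[110:260,130:260],(416,480),interpolation=cv2.INTER_CUBIC)
B=cv2.resize(b[190:340,130:310],(384,320),interpolation=cv2.INTER_CUBIC)
o=np.zeros((480,800,3),np.uint8);o[:,:416]=A;o[:320,416:]=B
cv2.imwrite('pics/p5.png',o[:,:,::-1])
```

```text
5.1 [0.4997554  0.18690576 0.21656927] [-6.16791801e-04  7.02709435e-01  7.11476242e-01  7.91480772e-04] 0.10345750108111888
```

View pics/p5.png

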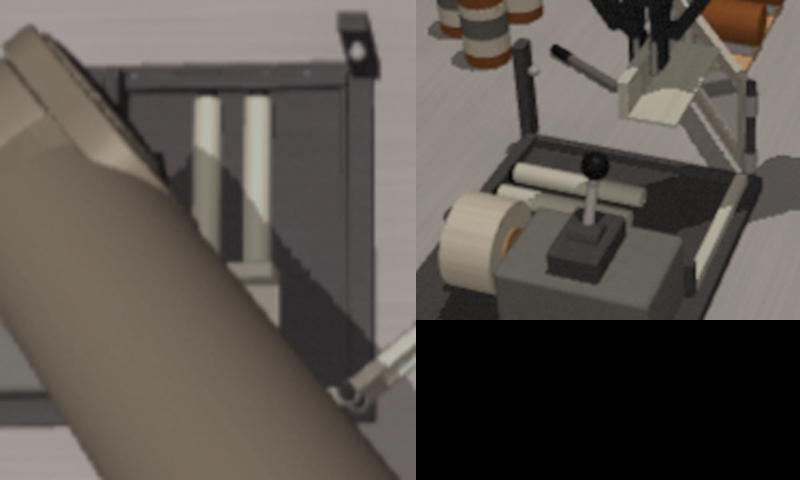

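The straightedge is held level over the tray, with its end seen at (255,270) in the top crop. Next I'll lower it just clear of the fence.

Call:
carry_out:
  targets:
    - [-0.5,-0.3,3,0.4,-1]
    - [0,0,4,0,-1]
    - [0,0,4,0,-1]
    - [0,0,3,0,-1]
    - [0,0,2,0,-1]
    - [0,0,1,0,-1]
    - [0,0,0.4,0,-1]
    - [0,0,0,0,-1]
    - [0,0,0,0,-1]

```text
t: 6.0
eef_pos: [0.4982, 0.1782, 0.0434]
tool_rot: [0.0, 0.707, 0.707, 0.001]
contact_force: [-0.7, -0.5, -0.9]
gripper_width: 0.105
grasp_force: 73.9
```

Run:
```python
from h import *
o=bot.get_obs();print(o['t'],o['eef_pos'],o['tool_rot'],o['contact_force'])
b=snap('side')
B=cv2.resize(b[235:325,200:310],(770,630)[:2],interpolation=cv2.INTER_CUBIC)[:600]
cv2.imwrite('pics/p6.png',B[:,:,::-1])
```

```text
6.0 [0.49820238 0.17823375 0.04338597] [4.80497375e-04 7.07279160e-01 7.06933745e-01 7.99900717e-04] [-0.65998937 -0.49911015 -0.87456174]
```

View pics/p6.png

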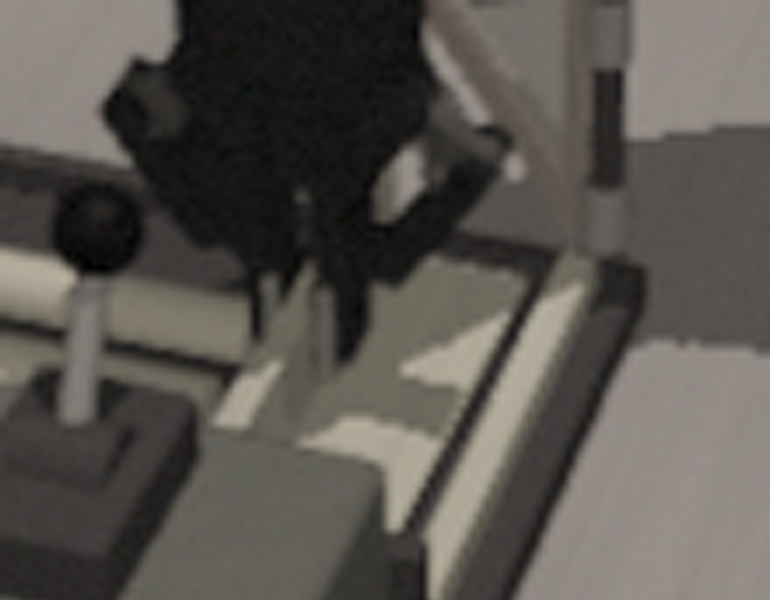

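The straightedge is inside the tray beside the fence with a parallel dark gap, running (410,530)–(540,270). I'll set it down and slide it towards the fence.

Call:
carry_out:
  targets:
    - [0,0,0.3,0,-1]
    - [0,0,0.2,0,-1]
    - [0,0,0.1,0,-1]
    - [0,0,0,0,-1]

```text
t: 6.45
eef_pos: [0.4973, 0.1781, 0.0362]
tool_rot: [-0.0, 0.707, 0.707, -0.0]
contact_force: [0.3, 0.2, -1.9]
gripper_width: 0.105
grasp_force: 73.9
```

Call:
carry_out:
  targets:
    - [0,-0.2,0,0,-1]
    - [0,-0.2,0,0,-1]
    - [0,-0.1,0,0,-1]
    - [0,0,0,0,-1]

```text
t: 6.85
eef_pos: [0.4921, 0.1782, 0.0363]
tool_rot: [0.0, 0.707, 0.707, -0.0]
contact_force: [-1.0, 0.7, -1.0]
gripper_width: 0.1
grasp_force: 73.9
```

Call:
carry_out:
  targets:
    - [0,-0.1,0,0,-1]
    - [0,-0.1,0,0,-1]
    - [0,0,0,0,-1]

```text
t: 7.15
eef_pos: [0.4915, 0.1784, 0.0367]
tool_rot: [0.0, 0.707, 0.707, 0.001]
contact_force: [4.2, 0.6, -2.2]
gripper_width: 0.103
grasp_force: 73.8
```

Call:
carry_out:
  targets:
    - [0,0,0.1,0,-1]
    - [0,0,0.1,0,-1]
    - [0,0,0,0,-1]

```text
t: 7.45
eef_pos: [0.4915, 0.1784, 0.0346]
tool_rot: [0.0, 0.707, 0.707, 0.001]
contact_force: [5.4, 0.9, -0.8]
gripper_width: 0.106
grasp_force: 74.2
```

Call:
carry_out:
  targets:
    - [0,-0.1,0,0,-1]
    - [0,-0.1,0,0,-1]
    - [0,0,0,0,-1]

```text
t: 7.75
eef_pos: [0.4913, 0.1785, 0.035]
tool_rot: [0.001, 0.707, 0.707, 0.002]
contact_force: [9.4, -0.8, -3.3]
gripper_width: 0.104
grasp_force: 73.9
```

Call:
carry_out:
  targets:
    - [0,0.1,0.2,0,-1]
    - [0,0,0.2,0,-1]
    - [0,0,0,0,-1]

```text
t: 8.05
eef_pos: [0.4915, 0.1786, 0.0315]
tool_rot: [0.001, 0.707, 0.707, 0.002]
contact_force: [5.9, -0.9, 6.2]
gripper_width: 0.103
grasp_force: 75.1
```

Call:
carry_out:
  targets:
    - [0,0,0.2,0,-1]
    - [0,0,0.1,0,-1]
    - [0,0,0,0,-1]

```text
t: 8.35
eef_pos: [0.4916, 0.1786, 0.0313]
tool_rot: [0.002, 0.707, 0.707, 0.001]
contact_force: [-3.9, -6.5, 41.5]
gripper_width: 0.1
grasp_force: 80.6
```

Call:
carry_out:
  targets:
    - [0,0,-0.3,0,-1]
    - [0,-0.1,0,0,-1]
    - [0,-0.1,0,0,-1]
    - [0,0,0,0,-1]
  force: 20

```text
t: 8.75
eef_pos: [0.4914, 0.1786, 0.0319]
tool_rot: [0.002, 0.707, 0.707, 0.003]
contact_force: [10.4, -1.1, 4.0]
gripper_width: 0.107
grasp_force: 75.0
```

Call:
carry_out:
  targets:
    - [0,-0.1,0,0,-1]
    - [0,-0.1,0,0,-1]
    - [0,0,0,0,-1]

```text
t: 9.05
eef_pos: [0.4912, 0.1787, 0.0322]
tool_rot: [0.003, 0.708, 0.707, 0.004]
contact_force: [14.3, -1.4, 2.8]
gripper_width: 0.103
grasp_force: 74.5
```

Call:
carry_out:
  targets:
    - [0,0.2,-0.1,0,-0.5]
    - [0,0,0,0,-0.5]
    - [0,0,0,0,-0.5]
    - [0,0,0,0,-0.5]

```text
t: 9.45
eef_pos: [0.4862, 0.178, 0.0308]
tool_rot: [-0.0, 0.707, 0.707, -0.001]
contact_force: [0.5, 0.1, 0.6]
gripper_width: 0.246
grasp_force: 0.0
```

Call:
carry_out:
  targets:
    - [0,-0.3,0,0,-0.5]
    - [0,-0.3,0,0,-0.5]
    - [0,-0.1,0,0,-0.5]
    - [0,0,0,0,-0.5]

```text
t: 9.85
eef_pos: [0.4852, 0.1781, 0.0328]
tool_rot: [0.002, 0.708, 0.706, 0.004]
contact_force: [11.3, -2.4, 1.3]
gripper_width: 0.25
grasp_force: 5.5
```

Run:
```python
from h import *
o=bot.get_obs();print(o['t'],o['eef_pos'],o['tool_rot'],o['contact_force'],o['gripper_width'])
b=snap('side')
B=cv2.resize(b[235:320,200:310],(770,595),interpolation=cv2.INTER_CUBIC)
cv2.imwrite('pics/p7.png',np.clip(B[:,:,::-1]*1.3,0,255))
```

```text
9.85 [0.48519586 0.17812685 0.03278828] [0.0021932  0.70778058 0.70642    0.00355266] [11.30821288 -2.43466185  1.32160714] 0.25039668954699035[ WARN:0@1.376] global loadsave.cpp:1063 imwrite_ Unsupported depth image for selected encoder is fallbacked to CV_8U.
```

View pics/p7.png

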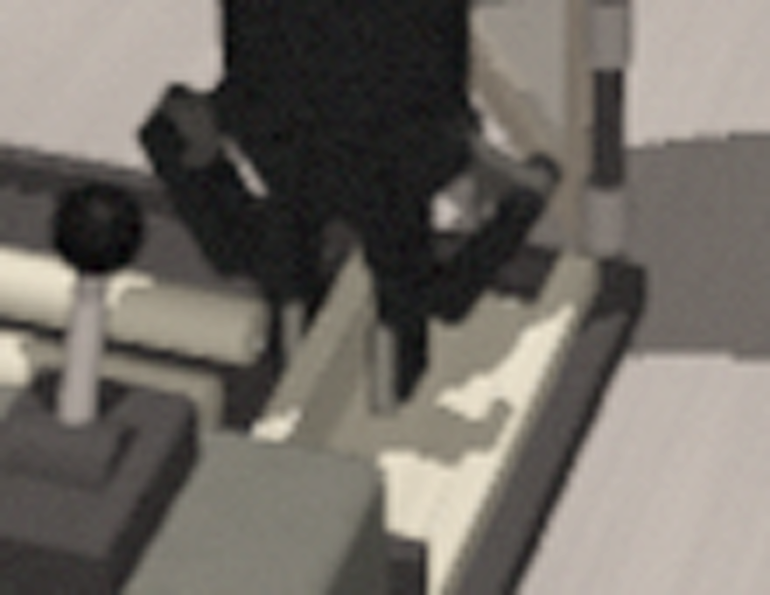

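The free edge now lies along the fence with no dark gap from (430,590) to (590,290). I'll withdraw, turn the tool and measure the bottle.

Call:
carry_out:
  targets:
    - [0,0.5,0,0,-0.5]
    - [0,0.6,0,0,-0.5]
    - [0,0,0,0,-0.5]
    - [0,0,-2,0,-0.5]
    - [0,0,-4,0,-0.5]
    - [0,0,-4,0,0]
    - [0,0,-4,8.5,1]
    - [0,0,-4,8.5,1]
    - [0,0,-2,8.5,1]
    - [0,0,0,8.5,1]

```text
t: 10.9
eef_pos: [0.4923, 0.1793, 0.2345]
tool_rot: [0.0, 0.884, 0.467, 0.003]
contact_force: [-1.4, 0.0, 0.7]
gripper_width: 1.002
grasp_force: 0.0
```

Call:
carry_out:
  targets:
    - [0,0,0,8,1]
    - [0,0,0,8,1]
    - [0,0,0,8,1]
    - [0,0,0,8,1]
    - [0,0,0,8,1]
    - [0,0,0,8,1]
    - [0,0,0,8,1]

```text
t: 11.6
eef_pos: [0.4903, 0.1783, 0.2307]
tool_rot: [0.0, 1.0, -0.003, -0.001]
contact_force: [0.2, -0.7, -0.4]
gripper_width: 1.0
grasp_force: 0.0
```

Run:
```python
from h import *
np.set_printoptions(precision=4,suppress=True)
o=bot.get_obs();print(o['t'],o['eef_pos'],o['tool_rot'],o['contact_force'])
t=cv2.imread('pics/top0.png'); s=cv2.imread('pics/side0.png')
def brown(im,x0,x1,y0,y1):
    h=cv2.cvtColor(im,cv2.COLOR_BGR2HSV)[y0:y1,x0:x1]; m=(h[...,0]<15)&(h[...,1]>170)
    k,l,st,ce=cv2.connectedComponentsWithStats(m.astype(np.uint8)); i=1+st[1:,4].argmax()
    ys,xs=np.where(l==i); return xs+x0,ys+y0
xs,ys=brown(t,340,380,135,215); print('top',xs.min(),xs.max(),ys.min(),ys.max())
L=[];R=[]
for v in range(170,203):
    q=xs[ys==v]; L.append(onz('top',(q.min()-.5,v),.044));R.append(onz('top',(q.max()+.5,v),.044))
C=(np.array(L)+R)/2; k=np.polyfit(C[:,0],C[:,1],1); print('axis slope',k,'y at .554',np.polyval(k,.554),'width',np.mean(np.array(L)-R,0)[1])
print('base low',onz('top',(360,ys.max()+.5),.015),onz('top',(360,ys.max()+.5),.044))
xs2,ys2=brown(s,235,300,180,222); print('side',xs2.min(),xs2.max(),ys2.min(),ys2.max())
# side silhouette of body at world x=.55: upper/lower rows along axis projection
u=proj('side',(.53,-.211,.044)); col=int(round(u[0])); q=ys2[xs2==col]; print(u,col,q.min(),q.max())
for zz in(.040,.044,.048): print(zz,proj('side',(.53,-.211,zz)))
c=lambda u,v:((u+.5)/4-.5+325,(v+.5)/4-.5+130); d=lambda u,v:((u-460+.5)/2.833-.5+230,(v+.5)/2.833-.5+160)
print('cap',tri(c(135,63),d(490,99)))
```

```text
11.6 [0.4903 0.1783 0.2307] [ 0.0003  1.     -0.0025 -0.0009] [ 0.2283 -0.6795 -0.3996]
top 349 372 150 206
axis slope [ 0.01   -0.2171] y at .554 -0.21155864268537664 width 0.05496072571082352
base low [ 0.5021 -0.2139  0.015 ] [ 0.4981 -0.2092  0.044 ]
side 253 299 180 210
[280.394  199.9047] 280 180 208
0.04 [280.3794 201.1274]
0.044 [280.394  199.9047]
0.048 [280.4087 198.6785]
cap (array([ 0.6517, -0.2103,  0.0406]), np.float64(0.0016375912664355822))
```

Bottle axis: y≈−0.2115, height about 42 mm from two views (44 mm in the text), base at x≈0.500.

Call:
carry_out:
  targets:
    - [0.5,2,0,0,1]
    - [0.6,4,0,0,1]
    - [0.6,4,0,0,1]
    - [0.6,4,0,0,1]
    - [0.6,4,0,0,1]
    - [0.6,4,0,0,1]
    - [0.7,4,0,0,1]
    - [0.7,4,0,0,1]
    - [0.7,4,0,0,1]
    - [0.7,4,0,0,1]
    - [0.2,1,0,0,1]
    - [0,0,0,0,1]

```text
t: 12.8
eef_pos: [0.5555, -0.2134, 0.2304]
tool_rot: [-0.0, 1.0, -0.002, -0.001]
contact_force: [-0.4, -0.3, 1.0]
gripper_width: 0.997
grasp_force: 0.0
```

Call:
carry_out:
  targets:
    - [0,-0.2,3,0,1]
    - [0,0,4,0,1]
    - [0,0,4,0,1]
    - [0,0,4,0,1]
    - [0,0,3,0,1]
    - [0,0,1.5,0,1]
    - [0,0,0.9,0,1]
    - [0,0,0,0,1]
  force: 40

```text
t: 13.6
eef_pos: [0.5563, -0.2087, 0.0271]
tool_rot: [-0.0, 1.0, 0.001, -0.0]
contact_force: [-0.2, -0.6, 0.2]
gripper_width: 1.003
grasp_force: 0.0
```

Call:
carry_out:
  targets:
    - [0,0,0,0,0.4]
    - [0,0,0,0,-1]
    - [0,0,0,0,-1]
    - [0,0,0,0,-1]
    - [0,0,0,0,-1]

```text
t: 14.1
eef_pos: [0.5579, -0.2128, 0.0299]
tool_rot: [0.002, 1.0, -0.001, 0.002]
contact_force: [-1.3, -4.6, 6.7]
gripper_width: 0.664
grasp_force: 41.5
```

Call:
carry_out:
  targets:
    - [0,0,-1,0,-1]
    - [0,0,-3,0,-1]
    - [0,0,-4,0,-1]
    - [0,0,-4,0,-1]
    - [0,0,-4,0,-1]
    - [0,0,-3,0,-1]
    - [0,0,-1.5,0,-1]
    - [0,0,0,0,-1]

```text
t: 14.9
eef_pos: [0.5573, -0.2099, 0.2346]
tool_rot: [0.001, 1.0, 0.0, 0.002]
contact_force: [-0.3, -0.5, -4.0]
gripper_width: 0.665
grasp_force: 44.7
```

Call:
carry_out:
  targets:
    - [0,-2,0,0,-1]
    - [0,-3.5,0,0,-1]
    - [0,-4,0,0,-1]
    - [0,-4,0,0,-1]
    - [0,-4,0,0,-1]
    - [0,-4,0,0,-1]
    - [0,-4,0,0,-1]
    - [0,-4,0,0,-1]
    - [0,-4,0,0,-1]
    - [0,-4,0,0,-1]
    - [0,-1.9,0,0,-1]
    - [0,0,0,0,-1]

```text
t: 16.1
eef_pos: [0.554, 0.1886, 0.2299]
tool_rot: [-0.001, 1.0, 0.003, -0.002]
contact_force: [-0.4, 0.8, -3.8]
gripper_width: 0.662
grasp_force: 44.7
```

Run:
```python
from h import *
a=snap('top');b=snap('side')
o=bot.get_obs();print(o['t'],o['eef_pos'],o['tool_rot'],o['gripper_width'],o['contact_force'])
A=cv2.resize(a[100:260,130:260],(390,480),interpolation=cv2.INTER_CUBIC)
B=cv2.resize(b[170:340,130:310],(410,387),interpolation=cv2.INTER_CUBIC)
o=np.zeros((480,800,3),np.uint8);o[:,:390]=A;o[:387,390:]=B
cv2.imwrite('pics/p8.png',o[:,:,::-1])
```

```text
16.2 [0.55513973 0.1837675  0.23009275] [ 7.92506570e-04  9.99997913e-01  4.95395439e-04 -1.81653321e-03] 0.6593210405223716 [ 1.36162315 -1.06061846 -4.66679823]
```

View pics/p8.png

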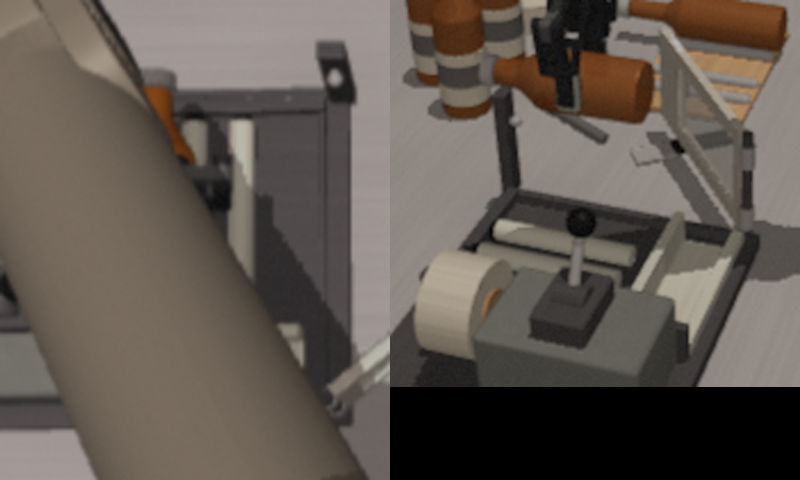

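The bottle is held level over the rollers with its base facing the flange, and the straightedge is still flush. I'll lower it a few mm clear of the flange.

Call:
carry_out:
  targets:
    - [0.6,0.2,3,0,-1]
    - [0,0,4,0,-1]
    - [0,0,4,0,-1]
    - [0,0,3,0,-1]
    - [0,0,2,0,-1]
    - [0,0,0.8,0,-1]
    - [0,0,0,0,-1]
    - [0,0,0,0,-1]

```text
t: 17.0
eef_pos: [0.5631, 0.1817, 0.065]
tool_rot: [-0.0, 1.0, -0.001, 0.001]
contact_force: [0.0, 0.1, -3.9]
gripper_width: 0.664
grasp_force: 44.7
```

Call:
carry_out:
  targets:
    - [0,0,0.2,0,-1]
    - [0,0,0.2,0,-1]
    - [0,0,0,0,-1]

```text
t: 17.3
eef_pos: [0.5626, 0.1822, 0.0607]
tool_rot: [-0.0, 1.0, -0.0, 0.0]
contact_force: [0.2, -0.0, -4.5]
gripper_width: 0.657
grasp_force: 44.7
```

Call:
carry_out:
  targets:
    - [0,0,0.2,0,-1]
    - [0,0,0.2,0,-1]
    - [0,0,0.1,0,-1]
    - [0,0,0,0,-1]

```text
t: 17.7
eef_pos: [0.5626, 0.1818, 0.0558]
tool_rot: [0.0, 1.0, -0.0, 0.0]
contact_force: [-1.4, -2.4, 1.9]
gripper_width: 0.661
grasp_force: 45.2
```

Call:
carry_out:
  targets:
    - [0,0,0.1,0,-1]
    - [0,0,0.1,0,-1]
    - [0,0,0,0,-1]

```text
t: 18.0
eef_pos: [0.563, 0.1812, 0.0552]
tool_rot: [0.001, 1.0, -0.001, 0.001]
contact_force: [-6.4, -5.7, 16.3]
gripper_width: 0.661
grasp_force: 46.4
```

Call:
carry_out:
  targets:
    - [0,0,-0.1,0,-1]
    - [-0.2,0,0,0,-1]
    - [-0.2,0,0,0,-1]
    - [0,0,0,0,-1]

```text
t: 18.4
eef_pos: [0.5607, 0.1811, 0.0552]
tool_rot: [0.0, 1.0, -0.001, 0.002]
contact_force: [3.2, -4.4, 4.2]
gripper_width: 0.661
grasp_force: 45.4
```

Call:
carry_out:
  targets:
    - [-0.2,0,0,0,-1]
    - [-0.1,0,0,0,-1]
    - [0,0,0,0,-1]

```text
t: 18.7
eef_pos: [0.5578, 0.1811, 0.0552]
tool_rot: [0.0, 1.0, -0.001, 0.002]
contact_force: [3.3, -3.9, 3.1]
gripper_width: 0.664
grasp_force: 45.3
```

Call:
carry_out:
  targets:
    - [-0.1,0,0,0,-1]
    - [-0.1,0,0,0,-1]
    - [0,0,0,0,-1]

```text
t: 19.0
eef_pos: [0.5559, 0.181, 0.0552]
tool_rot: [0.0, 1.0, -0.001, 0.002]
contact_force: [3.5, -4.6, 3.4]
gripper_width: 0.662
grasp_force: 45.3
```

Call:
carry_out:
  targets:
    - [-0.1,0,0,0,-1]
    - [-0.1,0,0,0,-1]
    - [0,0,0,0,-1]

```text
t: 19.3
eef_pos: [0.5556, 0.1812, 0.0554]
tool_rot: [-0.0, 1.0, -0.001, 0.004]
contact_force: [7.5, -3.3, -0.4]
gripper_width: 0.664
grasp_force: 45.1
```

Call:
carry_out:
  targets:
    - [-0.1,0,0,0,-1]
    - [-0.1,0,0,0,-1]
    - [0,0,0,0,-1]

```text
t: 19.6
eef_pos: [0.5553, 0.1813, 0.0561]
tool_rot: [-0.001, 1.0, -0.001, 0.005]
contact_force: [11.0, -3.9, -0.5]
gripper_width: 0.661
grasp_force: 45.1
```

Call:
carry_out:
  targets:
    - [0.1,0,0.1,0,-1]
    - [0,0,0,0,0.4]
    - [0,0,0,0,0.6]
    - [0,0,0,0,0.75]
    - [0,0,0,0,0.75]

```text
t: 20.1
eef_pos: [0.5496, 0.1828, 0.053]
tool_rot: [-0.0, 1.0, 0.0, -0.0]
contact_force: [0.2, 0.1, 0.8]
gripper_width: 0.873
grasp_force: 0.0
```

Call:
carry_out:
  targets:
    - [0.2,0,-1,0,0.75]
    - [0,0,-2,0,0.75]
    - [0,0,-4,0,0.75]
    - [0,0,-4,0,0.75]
    - [0,0,-4,0,0]
    - [0,0,-4,0,-1]
    - [0,0,-2,0,-1]
    - [0,0,0,0,-1]

```text
t: 20.9
eef_pos: [0.5541, 0.1833, 0.2679]
tool_rot: [-0.001, 1.0, 0.0, 0.003]
contact_force: [-0.2, -0.0, 0.4]
gripper_width: 0.193
grasp_force: 0.0
```

Call:
carry_out:
  targets:
    - [0,0,0,-8.2,-1]
    - [0,0,0,-8.2,-1]
    - [0,0,0,-8.2,-1]
    - [0,0,0,-8.2,-1]
    - [0,0,0,-8.2,-1]
    - [0,0,0,-8.2,-1]
    - [0,0,0,-8.2,-1]
    - [0,0,0,-8.2,-1]
    - [0,0,0,-8.2,-1]
    - [0,0,0,-8.1,-1]
    - [0,0,0,-8.1,-1]

```text
t: 22.0
eef_pos: [0.5517, 0.182, 0.2625]
tool_rot: [-0.0, 0.705, 0.709, -0.001]
contact_force: [1.0, -0.4, 0.3]
gripper_width: -0.0
grasp_force: 0.0
```

Run:
```python
from h import *
np.set_printoptions(precision=4,suppress=True)
b=snap('side','side9.png')
o=bot.get_obs();print(o['t'],o['eef_pos'],o['tool_rot'])
for k in('t',): pass
H=np.array([.4285,.0815])
for th in np.arange(.9,-.01,-.1):
    u=np.array([np.cos(th),-np.sin(th)]);n=np.array([-np.sin(th),-np.cos(th)])
    print(round(th,2),H+.2*u+.02*n, H+.2*u+.05*n)
B=cv2.resize(b[190:330,140:320],(771,600),interpolation=cv2.INTER_CUBIC)
cv2.imwrite('pics/p9.png',B[:,:,::-1])
```

```text
22.05 [0.5517 0.182  0.2624] [-0.0005  0.7026  0.7116 -0.0007]
0.9 [ 0.5372 -0.0876] [ 0.5137 -0.1062]
0.8 [ 0.5535 -0.0759] [ 0.532  -0.0968]
0.7 [ 0.5686 -0.0626] [ 0.5493 -0.0856]
0.6 [ 0.5823 -0.0479] [ 0.5653 -0.0727]
0.5 [ 0.5944 -0.0319] [ 0.58   -0.0583]
0.4 [ 0.6049 -0.0148] [ 0.5932 -0.0424]
0.3 [0.6137 0.0033] [ 0.6048 -0.0254]
0.2 [0.6205 0.0222] [ 0.6146 -0.0072]
0.1 [0.6255 0.0416] [0.6225 0.0118]
0.0 [0.6285 0.0615] [0.6285 0.0315]
```

View pics/p9.png

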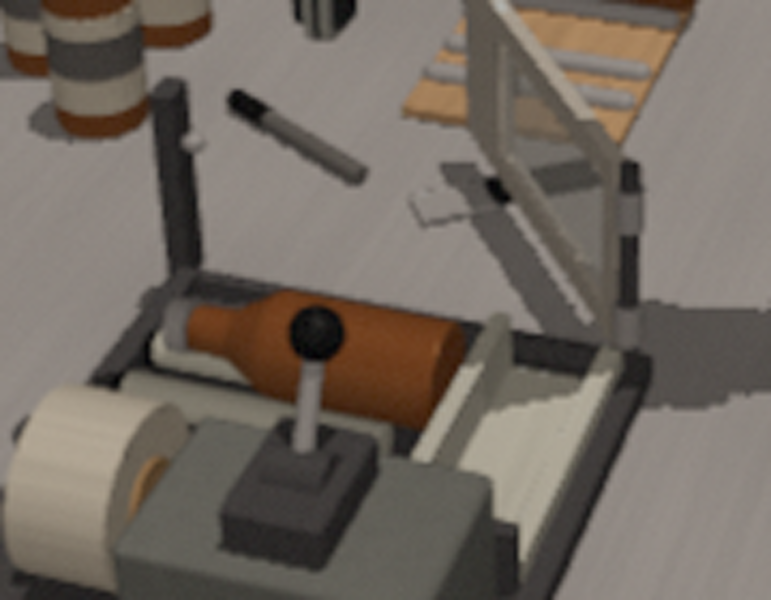

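The bottle lies on the rollers with its base against the flange, which meets it at (440,420)–(505,320), and the straightedge is flush to the fence. Next is the door: I'll go round to its outer side.

Call:
carry_out:
  targets:
    - [-2,-0.4,0,0.6,-1]
    - [-4,-0.8,0,0,-1]
    - [-4,-0.8,0,0,-1]
    - [-4,-0.8,0,0,-1]
    - [-4,-0.8,0,0,-1]
    - [-4,-0.8,0,0,-1]
    - [-4,-0.8,0,0,-1]
    - [-4,-0.6,0,0,-1]
    - [-0.8,0,0,0,-1]
    - [0,0,0,0,-1]

```text
t: 23.05
eef_pos: [0.4907, -0.1268, 0.2628]
tool_rot: [-0.0, 0.713, 0.701, -0.0]
contact_force: [-0.1, 0.8, 0.9]
gripper_width: -0.002
grasp_force: 0.0
```

Call:
carry_out:
  targets:
    - [0,0,3,0,-1]
    - [0,0,4,0,-1]
    - [0,0,4,0,-1]
    - [0,0,3,0,-1]
    - [0,0,2,0,-1]
    - [0,0,0,0,-1]

```text
t: 23.65
eef_pos: [0.4895, -0.1225, 0.1007]
tool_rot: [-0.003, 0.71, 0.704, -0.001]
contact_force: [0.2, 0.4, -0.3]
gripper_width: 0.002
grasp_force: 0.0
```

Call:
carry_out:
  targets:
    - [0.9,1.2,0,0,-1]
    - [0.9,1.2,0,0,-1]
    - [0.9,1.2,0,0,-1]
    - [0.8,1.2,0,0,-1]
    - [0.6,0.8,0,0,-1]
    - [0.6,0.8,0,0,-1]
    - [0.65,0.75,0,0,-1]
    - [0.65,0.75,0,0,-1]
    - [0.75,0.7,0,0,-1]
    - [0.75,0.7,0,0,-1]
    - [0.8,0.6,0,0,-1]
    - [0.8,0.6,0,0,-1]

```text
t: 24.85
eef_pos: [0.5977, -0.0348, 0.1032]
tool_rot: [-0.0, 0.711, 0.703, -0.0]
contact_force: [0.1, -0.4, 0.5]
gripper_width: 0.003
grasp_force: 0.0
```

Call:
carry_out:
  targets:
    - [0.85,0.5,0,0,-1]
    - [0.85,0.5,0,0,-1]
    - [0.9,0.45,0,0,-1]
    - [0.9,0.45,0,0,-1]
    - [0.95,0.35,0,0,-1]
    - [0.95,0.35,0,0,-1]
    - [1,0.25,0,0,-1]
    - [1,0.25,0,0,-1]
    - [0,0,0,0,-1]

```text
t: 25.75
eef_pos: [0.6294, 0.041, 0.1035]
tool_rot: [-0.0, 0.71, 0.704, 0.001]
contact_force: [0.2, -0.7, -0.2]
gripper_width: 0.002
grasp_force: 0.0
```

Call:
carry_out:
  targets:
    - [0.5,0,0,0,-1]
    - [0.4,0,0,0,-1]
    - [0.3,0,0,0,-1]
    - [0,0,0,0,-1]

```text
t: 26.15
eef_pos: [0.6291, 0.0508, 0.1034]
tool_rot: [-0.0, 0.711, 0.704, 0.0]
contact_force: [-0.2, -0.3, 0.0]
gripper_width: 0.002
grasp_force: 0.0
```

Call:
carry_out:
  targets:
    - [0.3,0,0,0,-1]
    - [0.2,0,0,0,-1]
    - [0.2,0,0,0,-1]
    - [0,0,0,0,-1]

```text
t: 26.55
eef_pos: [0.6293, 0.0538, 0.1033]
tool_rot: [0.001, 0.712, 0.702, -0.002]
contact_force: [-1.0, -7.0, 1.6]
gripper_width: -0.004
grasp_force: 0.0
```

Call:
carry_out:
  targets:
    - [0.2,0,0,0,-1]
    - [0.2,0,0,0,-1]
    - [0,0,0,0,-1]

```text
t: 26.85
eef_pos: [0.6295, 0.0572, 0.1033]
tool_rot: [0.001, 0.712, 0.702, -0.002]
contact_force: [-0.8, -7.6, 2.7]
gripper_width: 0.004
grasp_force: 0.0
```

Call:
carry_out:
  targets:
    - [0.2,0,0,0,-1]
    - [0.2,0,0,0,-1]
    - [0,0,0,0,-1]

```text
t: 27.15
eef_pos: [0.6296, 0.0635, 0.1033]
tool_rot: [0.001, 0.711, 0.703, -0.001]
contact_force: [1.5, -6.0, 1.5]
gripper_width: -0.007
grasp_force: 0.0
```

Call:
carry_out:
  targets:
    - [0.2,0,0,0,-1]
    - [0.2,0,0,0,-1]
    - [0,0,0,0,-1]

```text
t: 27.45
eef_pos: [0.6296, 0.0635, 0.1033]
tool_rot: [0.002, 0.712, 0.702, -0.003]
contact_force: [-0.5, -13.4, 3.2]
gripper_width: -0.003
grasp_force: 0.0
```

Call:
carry_out:
  targets:
    - [0.2,0,0,0,-1]
    - [0,0,0,0,-1]

```text
t: 27.65
eef_pos: [0.6296, 0.0635, 0.1032]
tool_rot: [0.003, 0.713, 0.701, -0.004]
contact_force: [-1.6, -16.4, 5.7]
gripper_width: 0.0
grasp_force: 0.0
```

The door hit a hard stop after passing the catch (y fixed at 63.5 mm while the force rose to 16 N). I'll retreat and move to the lever.

Call:
carry_out:
  targets:
    - [-2,0,0,0,-1]
    - [-3,0,0,0,-1]
    - [-1,0,-2,0,-1]
    - [0,0,-4,0,-1]
    - [0,0,-4,0,-1]
    - [0,0,-4,0,-1]
    - [0,0,-2,0,-1]
    - [0,0,0,0,-1]

```text
t: 28.45
eef_pos: [0.6307, 0.0127, 0.2674]
tool_rot: [0.002, 0.711, 0.704, 0.003]
contact_force: [-0.4, 0.2, 1.1]
gripper_width: -0.0
grasp_force: 0.0
```

Call:
carry_out:
  targets:
    - [2,-1.2,0,0.5,-1]
    - [3,-1.8,0,0,-1]
    - [4,-2,0,0,-1]
    - [4,-2,0,0,-1]
    - [4,-2,0,0,-1]
    - [4,-2,0,0,-1]
    - [3,-1,0,0,-1]
    - [0,0,0,0,-1]

```text
t: 29.25
eef_pos: [0.5096, 0.2595, 0.2627]
tool_rot: [-0.002, 0.711, 0.704, 0.0]
contact_force: [-0.0, 0.5, 0.3]
gripper_width: -0.002
grasp_force: 0.0
```

Run:
```python
from h import *
np.set_printoptions(precision=4,suppress=True)
o=bot.get_obs();print(o['t'],o['eef_pos'],o['tool_rot'])
s=snap('side'); t=cv2.imread('pics/top0.png')[:,:,::-1]
def ball(im,x0,x1,y0,y1):
    m=(im[y0:y1,x0:x1].max(2)<32).astype(np.uint8); k,l,st,ce=cv2.connectedComponentsWithStats(m)
    i=1+st[1:,4].argmax(); print(st[i]); return ce[i]+[x0,y0]
a=ball(t,126,145,186,202); b=ball(s,200,230,255,282); print(a,b,tri(a,b))
B=cv2.resize(s[190:330,140:320],(771,600),interpolation=cv2.INTER_CUBIC); cv2.imwrite('pics/p10.png',B[:,:,::-1])
```

```text
29.25 [0.5096 0.2595 0.2627] [-0.0017  0.7106  0.7036  0.0003]
[ 4  4 12 11 91]
[  8   7  12  12 111]
[135.5275 194.7473] [213.4595 267.6036] (array([0.5094, 0.3021, 0.1814]), np.float64(0.0006499537143572206))
```

Call:
carry_out:
  targets:
    - [-1.2,0,1,0,-1]
    - [0,0,3,0,-1]
    - [0,0,3,0,-1]
    - [0,0,2.4,0,-1]
    - [0,0,0,0,-1]
    - [0.8,0,0,0,-1]
    - [0.8,0,0,0,-1]
    - [0.8,0,0,0,-1]
    - [0.8,0,0,0,-1]
    - [0.8,0,0,0,-1]
    - [0,0,0,0,-1]

```text
t: 30.4
eef_pos: [0.5137, 0.2831, 0.1697]
tool_rot: [-0.0, 0.713, 0.701, 0.001]
contact_force: [-0.5, -0.0, -0.1]
gripper_width: -0.003
grasp_force: 0.0
```

Call:
carry_out:
  targets:
    - [0.8,0,0,0,-1]
    - [0.8,0,0,0,-1]
    - [0.8,0,0,0,-1]
    - [0.8,0,0,0,-1]
    - [0.6,0,0,0,-1]
    - [0,0,0,0,-1]

```text
t: 31.0
eef_pos: [0.5142, 0.321, 0.1693]
tool_rot: [-0.0, 0.713, 0.701, 0.0]
contact_force: [0.2, -0.7, -0.5]
gripper_width: -0.002
grasp_force: 0.0
```

Call:
carry_out:
  targets:
    - [0.5,0,0,0,-1]
    - [0.5,0,0,0,-1]
    - [0.4,0,0,0,-1]
    - [0,0,0,0,-1]

```text
t: 31.4
eef_pos: [0.5147, 0.3342, 0.1693]
tool_rot: [-0.0, 0.714, 0.7, 0.0]
contact_force: [-0.2, -0.4, -0.3]
gripper_width: 0.002
grasp_force: 0.0
```

Call:
carry_out:
  targets:
    - [0.3,0,0,0,-1]
    - [0.3,0,0,0,-1]
    - [0,0,0,0,-1]

```text
t: 31.7
eef_pos: [0.5151, 0.3374, 0.169]
tool_rot: [0.001, 0.714, 0.7, -0.002]
contact_force: [-0.6, -6.4, 2.4]
gripper_width: 0.0
grasp_force: 3.1
```

Call:
carry_out:
  targets:
    - [0.3,0,0,0,-1]
    - [0.3,0,0,0,-1]
    - [0,0,0,0,-1]

```text
t: 32.0
eef_pos: [0.5152, 0.3378, 0.1688]
tool_rot: [0.004, 0.715, 0.699, -0.006]
contact_force: [-5.7, -19.8, 13.3]
gripper_width: -0.0
grasp_force: 10.1
```

The lever is at its stop, at the predicted position. I'll retreat clear and take a last look.

Call:
carry_out:
  targets:
    - [-1.5,0,0,0,-1]
    - [-2.5,0,0,0,-1]
    - [0,0,-3,0,-1]
    - [0,0,-4,0,-1]
    - [0,0,-4,0,-1]
    - [-4,0,0,0,-1]
    - [-4,0,0,0,-1]
    - [-4,0,0,0,-1]
    - [-4,0,0,0,-1]
    - [-4,0,0,0,-1]
    - [-4,0,0,0,-1]
    - [-4,0,0,0,-1]

```text
t: 33.2
eef_pos: [0.509, 0.0243, 0.2798]
tool_rot: [0.0, 0.714, 0.7, 0.001]
contact_force: [0.6, -0.3, -0.2]
gripper_width: -0.0
grasp_force: 0.0
```

Call:
carry_out:
  targets:
    - [-4,0,0,0,-1]
    - [-4,0,0,0,-1]
    - [-4,0,0,0,-1]
    - [-4,0,0,0,-1]
    - [-4,0,0,0,-1]
    - [-4,0,0,0,-1]
    - [0,0,0,0,-1]

```text
t: 33.9
eef_pos: [0.5033, -0.2211, 0.2792]
tool_rot: [0.001, 0.717, 0.697, -0.001]
contact_force: [0.2, -0.2, -0.5]
gripper_width: -0.002
grasp_force: 0.0
```

Run:
```python
from h import *
a=snap('top');b=snap('side')
o=bot.get_obs();print(o['t'],o['eef_pos'],o['contact_force'])
A=cv2.resize(a[110:250,110:260],(450,420),interpolation=cv2.INTER_CUBIC)
B=cv2.resize(b[200:350,140:310],(350,309),interpolation=cv2.INTER_CUBIC)
o=np.zeros((420,800,3),np.uint8);o[:,:450]=A;o[:309,450:]=B
cv2.imwrite('pics/p11.png',np.clip(o[:,:,::-1]*1.3,0,255).astype(np.uint8))
```

```text
34.0 [ 0.50433514 -0.21512268  0.27930909] [-0.37237803  0.74895025 -0.58627831]
```

View pics/p11.png

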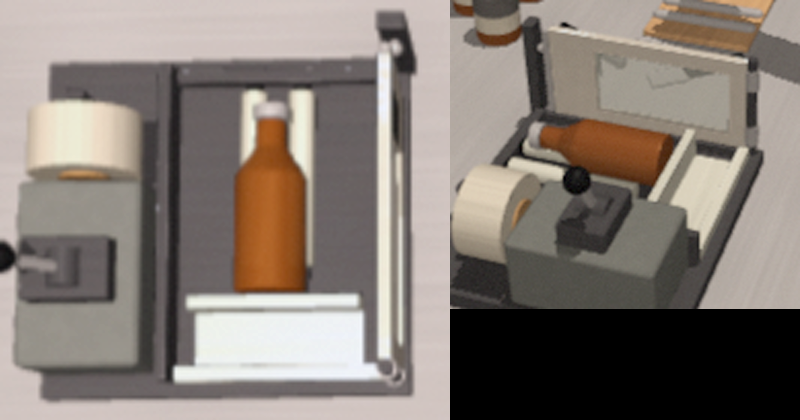

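The door is shut against its catch post, the lever is fully over to the left, and the straightedge lies flush along the fence with the bottle lying up to the flange. I'll check numerically for a gap at the base.

Run:
```python
from h import *
np.set_printoptions(precision=4,suppress=True)
a=snap('top').astype(int)
for u in(196,200,204): print(u,a[203:216,u].tolist())
for u in (176,200,225): print('fence',u,a[226:238,u].mean(1).round().tolist())
s=snap('side').astype(int)
p,q=proj('side',(.503,.1815,.090)),proj('side',(.49,.1815,.06)); print(p,q)
for w in np.linspace(-.3,1.3,17):
    r=p+(q-p)*w; print(r.round(1),s[int(round(r[1])),int(round(r[0]))])
```

```text
196 [[134, 76, 30], [133, 74, 27], [120, 67, 26], [89, 47, 15], [85, 69, 61], [158, 158, 156], [181, 184, 180], [183, 186, 181], [180, 182, 180], [141, 142, 140], [109, 107, 101], [161, 163, 159], [182, 185, 183]]
200 [[135, 77, 31], [133, 75, 31], [120, 66, 26], [88, 47, 17], [85, 71, 63], [157, 158, 156], [181, 184, 179], [183, 186, 181], [180, 183, 181], [147, 147, 145], [126, 124, 119], [165, 167, 165], [182, 185, 184]]
204 [[118, 62, 20], [117, 61, 19], [112, 59, 22], [87, 45, 15], [85, 68, 62], [157, 158, 156], [182, 184, 180], [184, 186, 182], [180, 183, 181], [148, 149, 147], [126, 123, 118], [166, 167, 165], [182, 185, 185]]
fence 176 [179.0, 179.0, 180.0, 182.0, 182.0, 168.0, 174.0, 184.0, 184.0, 183.0, 168.0, 125.0]
fence 200 [184.0, 185.0, 185.0, 185.0, 184.0, 168.0, 174.0, 185.0, 187.0, 183.0, 148.0, 98.0]
fence 225 [186.0, 186.0, 187.0, 187.0, 186.0, 181.0, 183.0, 186.0, 186.0, 184.0, 146.0, 93.0]
[240.1038 269.5471] [246.0525 281.5329]
[238.3 266. ] [103  58  25]
[238.9 267.1] [106  58  29]
[239.5 268.3] [109  61  29]
[240.1 269.5] [113  65  32]
[240.7 270.7] [124  78  43]
[241.3 271.9] [120  73  42]
[241.9 273.1] [76 43 19]
[242.5 274.3] [68 38 19]
[243.1 275.5] [62 32 15]
[243.7 276.7] [62 35 17]
[244.3 277.9] [62 34 16]
[244.9 279.1] [118 107  92]
[245.5 280.3] [138 131 115]
[246.1 281.5] [162 157 141]
[246.6 282.7] [155 148 134]
[247.2 283.9] [137 133 118]
[247.8 285.1] [93 88 78]
```

```bash
python3 -c "
from station import bot
print(bot.hand_in())"
```

```text
the job is handed in; nothing more can be done
None
```

I handed the job in at about 34 s, all four steps done in order: straightedge along the fence, short bottle on the rollers up to the flange, door seated on its catch, lever fully over; any gap left at the fence or the bottle base looks under 1 mm, and two brief presses came near the limits but stayed within them (about 42 N setting the straightedge down, and a mistaken downward step at its pickup).

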